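# Pack two beeswax wedges head to tail in the stall's display tray

### The job

Pack the two large beeswax wedges into the empty dark wooden tray so that together they fill it as a rectangle: head to tail, the thick end of one beside the thin end of the other, slanting sides together in the middle and straight sides outward along the tray's two short walls. Both must lie flat on the tray's floor, right side up, inside the rim.

Things in the scene. Friction and masses are not known exactly. Their poses are not given: they have to be found in the camera images.
- tray: Low dark wooden tray, empty, fixed. Outside 88 x 148 mm, inner floor 72 x 132 mm, floor 6 mm and rim top 16 mm above the counter. Origin: centre of its underside. x along its short side, y along its long side (short walls at y -66 and +66), z up. The packed pair measures 56 x 112 mm.
- wedge_a: Large beeswax wedge, 48 mm tall, 0.1-0.2 kg, flat on the counter. From above a right trapezoid: parallel ends 56 mm apart (thin 40, thick 72 mm wide), one straight side square to them, one slanting. Origin: underside, midway between the ends, 20 mm from the straight side. x to the thick end, y to the straight side (slant from y -20 at thin to -52 at thick end), z up. Grip across the ends, in line with the origin.
- wedge_b: Large beeswax wedge, 48 mm tall, 0.1-0.2 kg, flat on the counter. From above a right trapezoid: parallel ends 56 mm apart (thin 40, thick 72 mm wide), one straight side square to them, one slanting. Origin: underside, midway between the ends, 20 mm from the straight side. x to the thick end, y to the straight side (slant from y -20 at thin to -52 at thick end), z up. Twin of wedge_a; either half suits either.
Mind the look-alikes: they are no part of the job. Leave any green, pink or red look-alike of the wedge_a alone.

How it is judged:
By the outcome, as a careful person would: the job done as asked, in the order asked, and still so for the second after the job is handed in, with the robot touching nothing.
It also fails if it takes over 56 s, if anything falls off the work surface, if the arm or the gripper's body presses on something with over 40 N, if the wrist force passes 120 N, or if a joint passes its speed limit or range.

### The arm

A 6-joint arm with a two-finger parallel gripper is mounted at the origin on the work surface. World frame = base frame: x ahead of the robot, y to its left, z up, the work surface at z = 0. Lengths are in mm, angles in rad, forces in N, time in s.
With the tool pointing down it reaches from about 350 to 775 mm from the base axis. Payload 7.3 kg.
Tool frame: the origin (TCP) lies between the finger pads; the fingertips stand 25 mm ahead of it and the grasp point (between the pads) lies 6 mm ahead of it; z points along the fingers, y is the line along which they close (so a half turn about z gives the same grasp; the last joint's range is limited). The gripper opens to 92 mm and grips with 3 to 60 N. Pads are 19 mm wide; open, the fingers measure 130 mm over their backs; the gripper's body (75 mm by 190 mm) begins 47 mm behind the grasp point.
Start: joints at [1.065, 0.342, 1.524, -0, 1.275, -0.146], TCP at [184.831, 491.406, 251.741] pointing down, gripper open.
Joint ranges: [-2.53, 2.53], [-0.77, 2.02], [0.04, 2.7], [-1, 4.14], [0.28, 2.66], [-3.11, 3.11]. Speed limits (rad/s): [2.57, 2.57, 3.14, 3.14, 3.14, 3.14].

### API

Orientations are given as [roll, pitch, yaw] about the fixed x, y, z axes, in that order (R = Rz(yaw) Ry(pitch) Rx(roll)).
In Python, from plant import bot gives the robot as it stands.
- The arm moves only by the tool play_rows, never from a script. Its argument "commands" is a list of rows, each an object of numbers: "x", "y", "z": the shift along the tool's x, y, z in m; "twist": the turn about the tool's z in degrees. In form: [{"x": .., "y": .., "z": .., "twist": ..}, ...]. A call has exactly 8 rows; each row is the pose to reach, as a shift and turn from the pose commanded when the call began, along the tool's axes at that moment; what a row does not reach only later rows make up. A row lasts 1/10 s, in which the tool goes at most 50 mm and 8.59 degrees, less where a joint would pass 70% of its speed; a pose out of reach is approached as far as the arm can. A call with a gripper value outside its range is refused whole. "jaw" is the closure, from 0 (fully open) to 1 (shut), set as the call begins (left out, the last holds). The fingers move at their own pace and stop on an object; the grip force is fixed at half the most. Time passes only in rows, so rows that repeat a pose let the fingers close, or fill a call up. It gives the time, the measured TCP pose, the force, the opening and the grip force at its end, in the units of the state.
- bot.get_obs(): the state, without advancing time (a new reading comes with each control period).
- bot.capture(name): name is "scene" or "top"; returns a dict with "pixels" (400x640x3 uint8, red, green, blue), "fx", "fy", "cx", "cy" (pixels), "k1" (the pictures are not rectified: a ray, as slopes to the right and down, at radius r is drawn at 1 + k1 r^2 times it, then the intrinsics apply), "eye" and "rotation" of the camera in the world. Camera axes: x right, y down, z forward; pixel columns grow to the right and rows downward; lengths in mm; the calibration is good to about 2 mm. A picture is of the moment at which its call begins. There is no depth.
- bot.close_job(): hands the job in; it is judged then, once.
The state is a dict: "time": time; "joint_positions": joint angles; "dq": joint speeds; "tau": joint torques, N m; "tool_pos": TCP position; "tcp_rot": TCP orientation; "contact_force": force on the tool from outside, world axes, zero at the start; "moment": the same for the moment, N m; "grip_width": finger opening in mm; "finger_force": force on a finger pad.
Only numpy, scipy, OpenCV 4.12 (cv2) and the standard library are available. Lean on these libraries where they do the work, as an engineer would, in place of code of your own. Each camera call takes 0.05 s, during which the arm holds its last target. There are 200 camera calls.

## Working session

There is one attempt and no reset: what is moved stays moved. The work goes in short steps, Python scripts to look and compute and a tool call to move; the robot and the scene stay as the last step left them, time stands still between calls to the robot, and variables do not carry over. Pictures are saved under pics/ and viewed, at most 10 in all, crops included, and the job is handed in when it is done.

Besides the shell and the picture viewer there is one more tool, called after "Emit:" by a JSON object that holds its "api" and its "payload". play_rows: Moves the arm, as the interface text tells. Its arguments: {"type":"object","properties":{"commands":{"type":"array"},"jaw":{"type":"number"}},"required":["commands"]}

```bash
mkdir -p pics
python3 - <<'E'
from plant import bot
import cv2,numpy as np
for n in("scene","top"):
    c=bot.capture(n); cv2.imwrite(f"pics/{n}0.png",c["pixels"][:,:,::-1])
    print(n,{k:np.round(v,3).tolist() for k,v in c.items() if k!="pixels"})
print(bot.get_obs())
E
```

```text
scene {'fx': 511.96, 'fy': 511.96, 'cx': 313.658, 'cy': 201.966, 'k1': -0.112, 'eye': [969.499, 910.892, 706.006], 'rotation': [-2.178, -0.003, 2.622]}
top {'fx': 486.642, 'fy': 486.642, 'cx': 315.523, 'cy': 195.794, 'k1': -0.142, 'eye': [304.387, 68.763, 1067.998], 'rotation': [-2.952, 0.032, -1.582]}
{'time': 0.1, 'joint_positions': array([ 1.06495290e+00,  3.42622499e-01,  1.52492446e+00, -1.09952344e-05,
        1.27539931e+00, -1.46000931e-01]), 'dq': array([-0.00220541, -0.00265216, -0.00378708,  0.00027484, -0.00021179,
       -0.00023096]), 'tau': array([ 1.82524454e-03, -4.32001483e+01, -2.44694978e+01,  7.20403902e-02,
        5.26913849e-02, -6.69203018e-05]), 'tool_pos': array([184.68667404, 491.08824883, 251.12925649]), 'tcp_rot': array([-3.14025190e+00, -1.86525855e-04,  2.78175324e+00]), 'contact_force': array([ 0.3483368 ,  0.22518427, -0.75231632]), 'moment': array([ 4.39770360e-04, -6.19836242e-06,  4.99641343e-02]), 'finger_force': 0.0, 'grip_width': 91.8533758202904}
```

View pics/scene0.png

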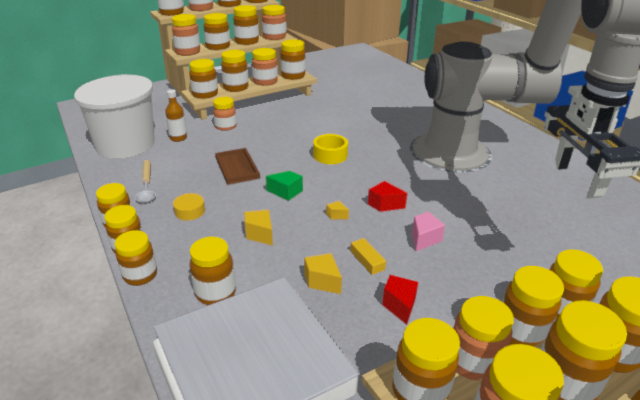

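View pics/top0.png

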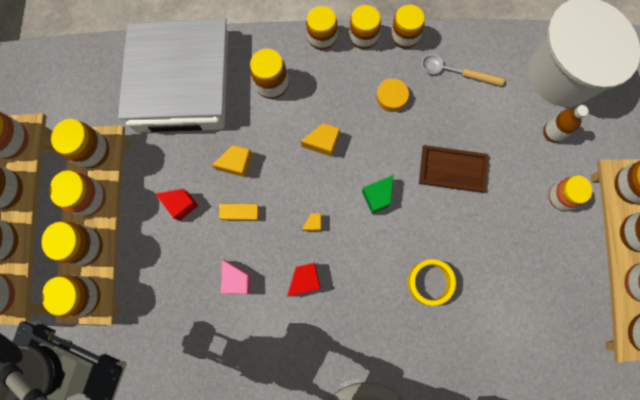

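The scene shows yellow wedges at about (258,227) and (322,272). The top view shows the same pair at (322,138) and (235,160), and the tray at (455,169).

In the top view, these could be mistaken for the wedges: small yellow wedge (313,222), yellow bar (240,211), yellow disc (393,95), red wedges (178,203) and (304,280), pink (235,278), green (379,194). I choose the two large yellow trapezoids and will check them in a crop.

```bash
cat > h.py <<'E'
import cv2,numpy as np
from scipy.spatial.transform import Rotation as Ro
def ray(c,p):
    p=np.atleast_2d(np.float32(p))
    K=np.array([[c["fx"],0,c["cx"]],[0,c["fy"],c["cy"]],[0,0,1]])
    s=cv2.undistortPoints(p[:,None].astype(np.float64),K,np.array([c["k1"],0,0,0.]))[:,0]
    R=np.array(c["rotation"]); R=R if R.ndim==2 else Ro.from_euler("xyz",R).as_matrix()
    return np.c_[s,np.ones(len(s))]@R.T
def onz(c,p,z):
    d=ray(c,p); e=np.array(c["eye"]); return e+d*((z-e[2])/d[:,2])[:,None]
def tri(c1,p1,c2,p2):
    a,b=ray(c1,p1)[0],ray(c2,p2)[0]; e,f=np.array(c1["eye"]),np.array(c2["eye"])
    t=np.linalg.lstsq(np.c_[a,-b],f-e,rcond=None)[0]; A,B=e+a*t[0],f+b*t[1]
    return (A+B)/2,np.linalg.norm(A-B)
E
python3 - <<'E'
from plant import bot
from h import *
t=bot.capture("top");s=bot.capture("scene")
T=t["pixels"][:,:,::-1];S=s["pixels"][:,:,::-1]
a=cv2.resize(T[110:185,205:350],None,fx=5.4,fy=3.9*5.4/3.9,interpolation=cv2.INTER_CUBIC)[:290,:780]
b=cv2.resize(S[200:300,235:355],None,fx=3,fy=3,interpolation=cv2.INTER_CUBIC)
d=cv2.resize(S[140:190,205:270],None,fx=5,fy=5,interpolation=cv2.INTER_CUBIC)
o=np.zeros((600,790,3),np.uint8);o[:a.shape[0],:a.shape[1]]=a;o[295:595,:360]=b;o[295:545,380:705]=d
cv2.imwrite("pics/crop.png",o)
for n,I,rois in(("top",T,[(205,140,265,185),(290,115,350,165)]),("scene",S,[(295,245,350,300),(235,200,285,250)])):
  H=cv2.cvtColor(I,cv2.COLOR_BGR2HSV)
  for x0,y0,x1,y1 in rois:
    h=H[y0:y1,x0:x1]; m=((h[...,0]>12)&(h[...,0]<32)&(h[...,1]>150)&(h[...,2]>60))
    v=h[...,2][m]; th,_=cv2.threshold(v.reshape(-1,1),0,255,cv2.THRESH_OTSU)
    print(n,(x0,y0),m.sum(),"otsuV",th,np.percentile(v,[5,25,50,75,95]))
    mm=(m&(h[...,2]>th)).astype(np.uint8)
    for q in(m.astype(np.uint8),mm):
      cs,_=cv2.findContours(q,0,1);k=max(cs,key=cv2.contourArea)
      print((cv2.approxPolyDP(k,2.2,True)[:,0]+[x0,y0]).tolist(),cv2.contourArea(k))
E
```

```text
top (205, 140) 787 otsuV 172.0 [ 95. 172. 232. 233. 234.]
[[213, 164], [218, 169], [245, 175], [251, 153], [248, 149], [231, 146]] 739.0
[[213, 164], [241, 172], [248, 149], [231, 146]] 544.5
top (290, 115) 782 otsuV 172.0 [120.   181.25 230.   230.   231.  ]
[[301, 141], [305, 147], [331, 155], [338, 129], [321, 124]] 733.0
[[302, 140], [330, 150], [338, 129], [321, 124]] 547.0
scene (295, 245) 1122 otsuV 191.0 [149.1 177.  179.5 211.  211. ]
[[305, 258], [305, 275], [309, 286], [340, 293], [341, 278], [331, 254]] 1059.0
[[306, 258], [310, 270], [340, 276], [331, 254]] 471.5
scene (235, 200) 780 otsuV 190.0 [173. 174. 178. 210. 211.]
[[245, 212], [247, 238], [271, 244], [268, 211]] 726.0
[[271, 228], [267, 210], [245, 212], [246, 222]] 328.5
```

View pics/crop.png

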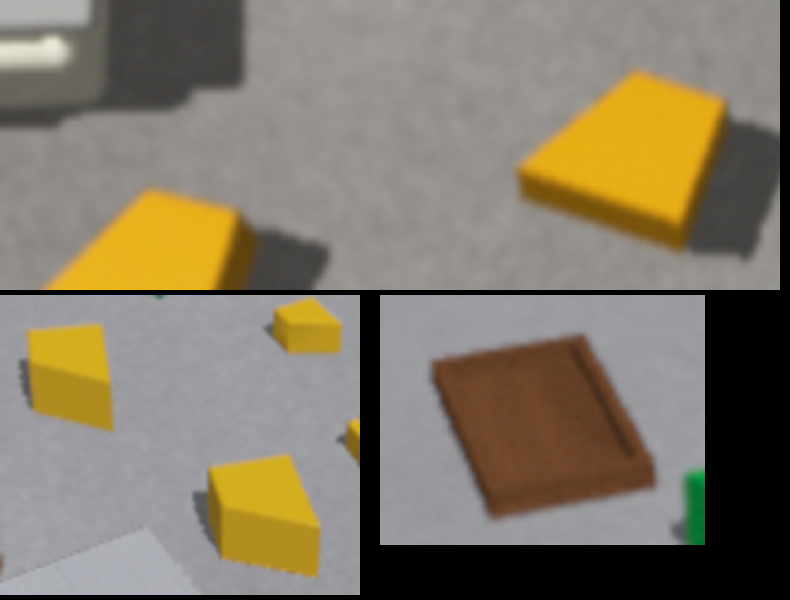

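The crop confirms both yellow pieces are large right trapezoids. The near one is at top-view (232,160) and the other at (320,138). Next I'll fit the edges and triangulate.

```bash
cat >> h.py <<'E'
U=6
def topmask(c,roi,kind="wax"):
    x0,y0,x1,y1=roi; I=cv2.resize(c["pixels"][y0:y1,x0:x1],None,fx=U,fy=U,interpolation=cv2.INTER_CUBIC)
    h=cv2.cvtColor(I,cv2.COLOR_RGB2HSV)
    if kind=="wax":
        m=(h[...,0]>12)&(h[...,0]<32)&(h[...,1]>150); th,_=cv2.threshold(h[...,2][m].reshape(-1,1),0,255,cv2.THRESH_OTSU); m&=h[...,2]>max(th,185)
    else: m=(h[...,1]>95)&((h[...,0]<20)|(h[...,0]>170))&(h[...,2]<150)
    m=cv2.morphologyEx(m.astype(np.uint8),cv2.MORPH_OPEN,np.ones((5,5)))
    return m
def poly(m,roi,n=4,eps=9):
    k=max(cv2.findContours(m,0,cv2.CHAIN_APPROX_NONE)[0],key=cv2.contourArea)
    for e in np.arange(eps,60,1):
        ap=cv2.approxPolyDP(k,e,True)[:,0].astype(float)
        if len(ap)<=n: break
    k=k[:,0].astype(float);L=[]
    for i in range(len(ap)):
        a,b=ap[i],ap[(i+1)%len(ap)];u=(b-a)/np.linalg.norm(b-a);w=k-a
        s=w@u;q=abs(w@[-u[1],u[0]]);l=np.linalg.norm(b-a)
        f=cv2.fitLine(k[(s>.12*l)&(s<.88*l)&(q<10)].astype(np.float32),cv2.DIST_HUBER,0,.01,.01).ravel();L.append(f)
    P=[]
    for i in range(len(L)):
        f,g=L[i-1],L[i];t=np.linalg.solve(np.c_[f[:2],-g[:2]],g[2:]-f[2:]);P.append(f[2:]+t[0]*f[:2])
    return (np.array(P)+.5)/U-.5+np.array(roi[:2])
def frame(P):
    """world top-face corners (4x3) -> origin xy, yaw, sizes. straight side = the one square to both its neighbours"""
    P=P[:,:2]; e=[P[(i+1)%4]-P[i] for i in range(4)]; l=[np.linalg.norm(v) for v in e]
    s=max(range(4),key=lambda i:l[(i+1)%4]+0 if 0 else -abs(np.dot(e[i],e[(i+1)%4])/l[i]/l[(i+1)%4])-abs(np.dot(e[i],e[i-1])/l[i]/l[i-1]))
    n,p=(s+1)%4,(s-1)%4
    d=e[s]/l[s] if l[n]>l[p] else -e[s]/l[s]      # x to thick end
    u=e[p]/l[p]-e[n]/l[n]; u/=np.linalg.norm(u)    # towards straight side
    o=(P[s]+P[n])/2-20*u if True else 0
    x=np.array([u[1],-u[0]]); x=x if x@d>0 else -x
    return o,np.degrees(np.arctan2(x[1],x[0])),np.round(l,1),np.round(np.degrees(np.arccos(u@d)),1)
E
cat > m.py <<'E'
from plant import bot
from h import *
t=bot.capture("top");s=bot.capture("scene")
W={"W1":((205,140,265,185),(295,245,350,300)),"W2":((290,115,350,165),(235,200,285,250)),"tray":((410,138,500,200),(205,140,272,192))}
for n,(r1,r2) in W.items():
    k="tray" if n=="tray" else "wax"
    p=poly(topmask(t,r1,k),r1);q=poly(topmask(s,r2,k),r2)
    print(n,np.round(p,1).tolist(),np.round(q,1).tolist())
    z0=16 if k=="tray" else 48
    A,B=onz(t,p,z0),onz(s,q,z0)
    idx=[np.argmin(np.linalg.norm(B-a,axis=1)) for a in A]
    for i,j in enumerate(idx):
        X,g=tri(t,p[i],s,q[j]); print("  tri",np.round(X,1),"gap",round(g,1),"top",np.round(A[i][:2],1),"scene",np.round(B[j][:2],1))
    if k=="wax":
        for P in(A,B): print("  ",frame(P))
    else:
        for P in(A,B):
            print("  ",P[:,:2].mean(0),[ (round(float(np.linalg.norm(v)),1),round(float(np.degrees(np.arctan2(v[1],v[0]))),1)) for v in np.roll(P,-1,0)-P])
E
python3 m.py
```

```text
W1 [[212.1, 164.6], [241.3, 172.1], [248.4, 148.8], [231.9, 144.7]] [[341.1, 277.2], [330.8, 253.3], [304.9, 257.5], [309.4, 270.3]]
  tri [574.1 325.9  45.5] gap 1.8 top [574.2 324.7] scene [575.  328.7]
  tri [555.8 259.9  47.2] gap 0.7 top [555.9 259.5] scene [556.1 260.9]
  tri [607.3 245.5  47.7] gap 2.3 top [608.2 244.9] scene [606.6 246.6]
  tri [617.7 282.3  47.8] gap 2.0 top [618.5 281.7] scene [617.  283.2]
   (array([587.42497055, 271.44369782]), np.float64(164.32976210448942), array([67.7, 54.3, 38.3, 61.8]), np.float64(90.0))
   (array([586.77678548, 273.02099318]), np.float64(164.259373535663), array([70.4, 52.5, 38. , 62. ]), np.float64(90.0))
W2 [[300.4, 140.7], [330.3, 150.6], [338.5, 128.2], [322.3, 122.9]] [[271.1, 228.9], [268.2, 209.8], [244.1, 211.9], [245.0, 221.9]]
  tri [623.9 130.6  46.9] gap 0.9 top [624.  130.3] scene [624.2 132.3]
  tri [599.7  65.7  47.2] gap 1.2 top [600.   65.4] scene [599.8  67.2]
  tri [649.9  47.1  47.7] gap 2.5 top [650.9  46.5] scene [649.2  48.6]
  tri [662.9  82.3  48.1] gap 2.2 top [663.9  81.7] scene [662.1  83.1]
   (array([6
[... 172 characters left out ...]
0351872737), array([69.5, 52.8, 36.9, 62.1]), np.float64(90.2))
tray [[422.9, 144.8], [419.0, 182.8], [485.0, 192.1], [487.8, 153.9]] [[245.1, 147.9], [214.3, 153.3], [227.4, 183.6], [261.1, 177.2]]
  tri [ 619.1 -143.6    5.8] gap 6.8 top [ 619.2 -143.5] scene [ 622.1 -124.9]
  tri [ 531.3 -130.     5.2] gap 6.7 top [ 531.9 -129.9] scene [ 536. -111.]
  tri [ 508.6 -277.6   13.6] gap 0.7 top [ 508.5 -277. ] scene [ 510.  -273.1]
  tri [ 595.7 -290.7   14.5] gap 1.8 top [ 596.1 -290.8] scene [ 595.9 -287.2]
   [ 563.90684426 -210.28325818] [(88.4, 171.2), (149.0, -99.0), (88.7, -8.9), (149.1, 81.1)]
   [ 566.00994105 -199.04441771] [(87.1, -9.3), (164.4, 80.8), (87.3, 170.8), (164.2, -99.1)]
```

```bash
cat > g.py <<'E'
import sys,numpy as np
# cur x y z yaw(deg), target x y z yaw -> tool shift (m) and twist, tool pointing down
c=np.array(list(map(float,sys.argv[1:5])));t=np.array(list(map(float,sys.argv[5:9])));a=np.radians(c[3])
d=t-c;print(np.round([(d[0]*np.cos(a)+d[1]*np.sin(a))/1e3,(d[0]*np.sin(a)-d[1]*np.cos(a))/1e3,-d[2]/1e3],4),"twist",-d[3])
E
python3 g.py 184.8 491.4 251.7 159.4 587 271.2 150 74.3
```

```text
[-0.454  -0.0646  0.1017] twist 85.10000000000001
```

Emit:
{"api": "play_rows", "payload": {"commands": [{"x":-0.04,"y":-0.006,"z":0.005,"twist":8},{"x":-0.08,"y":-0.012,"z":0.01,"twist":16},{"x":-0.12,"y":-0.018,"z":0.02,"twist":24},{"x":-0.165,"y":-0.024,"z":0.03,"twist":32},{"x":-0.21,"y":-0.03,"z":0.04,"twist":40},{"x":-0.255,"y":-0.036,"z":0.05,"twist":48},{"x":-0.3,"y":-0.042,"z":0.06,"twist":56},{"x":-0.34,"y":-0.048,"z":0.07,"twist":64}], "jaw": 0}}

```text
time: 1.1
tool_pos: [488.0, 325.4, 181.3]
tcp_rot: [3.141, -0.0, 1.658]
contact_force: [0.2, 0.4, -0.4]
grip_width: 92.0
finger_force: 0.0
```

```bash
python3 g.py 486.1 326.9 181.7 95.4 587 271.2 120 74.3
```

```text
[-0.0649  0.0952  0.0617] twist 21.10000000000001
```

Emit:
{"api": "play_rows", "payload": {"commands": [{"x":-0.022,"y":0.032,"z":0.015,"twist":7},{"x":-0.043,"y":0.063,"z":0.03,"twist":14},{"x":-0.055,"y":0.082,"z":0.045,"twist":19},{"x":-0.062,"y":0.092,"z":0.055,"twist":21},{"x":-0.065,"y":0.095,"z":0.062,"twist":21.1},{"x":-0.065,"y":0.095,"z":0.062,"twist":21.1},{"x":-0.065,"y":0.095,"z":0.062,"twist":21.1},{"x":-0.065,"y":0.095,"z":0.062,"twist":21.1}]}}

```text
time: 1.9
tool_pos: [586.4, 272.0, 120.8]
tcp_rot: [3.141, -0.001, 1.299]
contact_force: [-0.0, 0.3, 0.5]
grip_width: 91.7
finger_force: 0.0
```

Emit:
{"api": "play_rows", "payload": {"commands": [{"x":0,"y":0,"z":0.02,"twist":0},{"x":0,"y":0,"z":0.04,"twist":0},{"x":0,"y":0,"z":0.06,"twist":0},{"x":0,"y":0,"z":0.07,"twist":0},{"x":0,"y":0,"z":0.076,"twist":0},{"x":0,"y":0,"z":0.079,"twist":0},{"x":0,"y":0,"z":0.079,"twist":0},{"x":0,"y":0,"z":0.079,"twist":0}]}}

```text
time: 2.7
tool_pos: [587.3, 271.2, 41.6]
tcp_rot: [3.14, -0.001, 1.297]
contact_force: [0.3, 0.0, 1.0]
grip_width: 91.4
finger_force: 0.0
```

Run:
```python
from plant import bot
from h import *
t=bot.capture("top");s=bot.capture("scene")
a=cv2.resize(t["pixels"][120:200,190:280,::-1],None,fx=4,fy=4);b=cv2.resize(s["pixels"][180:320,250:400,::-1],None,fx=2.6,fy=2.6)
o=np.zeros((370,760,3),np.uint8);o[:320,:360]=a;o[:364,365:755]=b;cv2.imwrite("pics/g1.png",o)
```

```text
(no output)
```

View pics/g1.png

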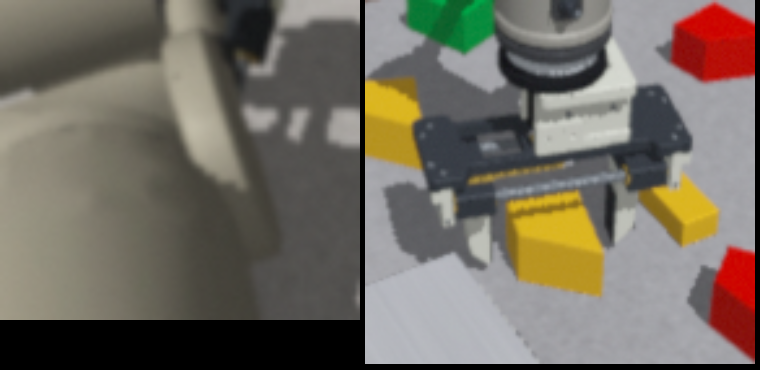

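The fingers straddle wedge 1 in the scene crop at about (555,240), with clearance on both sides and nothing else between them. I'll close the gripper.

Emit:
{"api": "play_rows", "payload": {"commands": [{"x":0,"y":0,"z":0,"twist":0},{"x":0,"y":0,"z":0,"twist":0},{"x":0,"y":0,"z":0,"twist":0},{"x":0,"y":0,"z":0,"twist":0},{"x":0,"y":0,"z":0,"twist":0},{"x":0,"y":0,"z":0,"twist":0},{"x":0,"y":0,"z":0,"twist":0},{"x":0,"y":0,"z":0,"twist":0}], "jaw": 1}}

```text
time: 3.6
tool_pos: [586.9, 271.0, 40.7]
tcp_rot: [3.141, -0.0, 1.297]
contact_force: [-0.5, 0.1, 0.3]
grip_width: 55.9
finger_force: 30.0
```

Emit:
{"api": "play_rows", "payload": {"commands": [{"x":0,"y":0,"z":-0.01,"twist":0},{"x":0,"y":0,"z":-0.025,"twist":0},{"x":0,"y":0,"z":-0.04,"twist":0},{"x":0,"y":0,"z":-0.055,"twist":0},{"x":0,"y":0,"z":-0.07,"twist":0},{"x":0,"y":0,"z":-0.08,"twist":0},{"x":0,"y":0,"z":-0.08,"twist":0},{"x":0,"y":0,"z":-0.08,"twist":0}]}}

```text
time: 4.4
tool_pos: [586.7, 270.9, 120.9]
tcp_rot: [3.142, -0.0, 1.296]
contact_force: [-0.3, -0.5, -2.1]
grip_width: 56.1
finger_force: 30.0
```

```bash
python3 g.py 587 271.2 121 74.3 558.4 -246.6 121 81;python3 g.py 587 271.2 121 74.3 575 -40 121 81
```

```text
[-0.5062  0.1126 -0.    ] twist -6.700000000000003
[-0.3028  0.0727 -0.    ] twist -6.700000000000003
```

Emit:
{"api": "play_rows", "payload": {"commands": [{"x":-0.015,"y":0.004,"z":0,"twist":-0.5},{"x":-0.045,"y":0.011,"z":0,"twist":-1},{"x":-0.085,"y":0.021,"z":0,"twist":-2},{"x":-0.125,"y":0.031,"z":0,"twist":-3},{"x":-0.165,"y":0.041,"z":0,"twist":-4},{"x":-0.205,"y":0.05,"z":0,"twist":-5},{"x":-0.245,"y":0.059,"z":0,"twist":-6},{"x":-0.28,"y":0.067,"z":0,"twist":-6.7}]}}

```text
time: 5.2
tool_pos: [574.7, -18.6, 119.8]
tcp_rot: [-3.14, 0.0, 1.414]
contact_force: [0.7, -0.7, -1.7]
grip_width: 55.6
finger_force: 30.0
```

Run:
```python
import numpy as np
a=np.radians(74.3);c=np.array([587,271.2])-280*np.array([np.cos(a),np.sin(a)])+67*np.array([np.sin(a),-np.cos(a)]);print(c)
import os;os.system(f"python3 g.py {c[0]} {c[1]} 121 81 558.4 -246.6 121 81")
```

```text
[-0.23    0.0189 -0.    ] twist -0.0
[575.73222214 -16.48391888]
```

Emit:
{"api": "play_rows", "payload": {"commands": [{"x":-0.04,"y":0.003,"z":0,"twist":0},{"x":-0.08,"y":0.007,"z":0,"twist":0},{"x":-0.12,"y":0.01,"z":0,"twist":0},{"x":-0.16,"y":0.013,"z":0,"twist":0},{"x":-0.195,"y":0.016,"z":0,"twist":0},{"x":-0.22,"y":0.018,"z":0,"twist":0},{"x":-0.23,"y":0.019,"z":0,"twist":0},{"x":-0.23,"y":0.019,"z":0,"twist":0}]}}

```text
time: 6.0
tool_pos: [557.7, -247.7, 119.9]
tcp_rot: [-3.14, -0.001, 1.412]
contact_force: [0.7, 0.4, -1.6]
grip_width: 56.0
finger_force: 30.0
```

Emit:
{"api": "play_rows", "payload": {"commands": [{"x":0,"y":0,"z":0.02,"twist":0},{"x":0,"y":0,"z":0.04,"twist":0},{"x":0,"y":0,"z":0.045,"twist":0},{"x":0,"y":0,"z":0.045,"twist":0},{"x":0,"y":0,"z":0.045,"twist":0},{"x":0,"y":0,"z":0.045,"twist":0},{"x":0,"y":0,"z":0.045,"twist":0},{"x":0,"y":0,"z":0.045,"twist":0}]}}

```text
time: 6.8
tool_pos: [558.4, -246.9, 76.3]
tcp_rot: [3.141, 0.0, 1.413]
contact_force: [-0.8, -0.3, -2.6]
grip_width: 55.8
finger_force: 30.0
```

Run:
```python
from plant import bot
from h import *
t=bot.capture("top");s=bot.capture("scene")
a=cv2.resize(t["pixels"][110:230,400:520,::-1],None,fx=3,fy=3);b=cv2.resize(s["pixels"][80:200,190:320,::-1],None,fx=3,fy=3)
o=np.zeros((370,760,3),np.uint8);o[:360,:360]=a;o[:360,365:755]=b;cv2.imwrite("pics/p1.png",o)
```

```text
(no output)
```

View pics/p1.png

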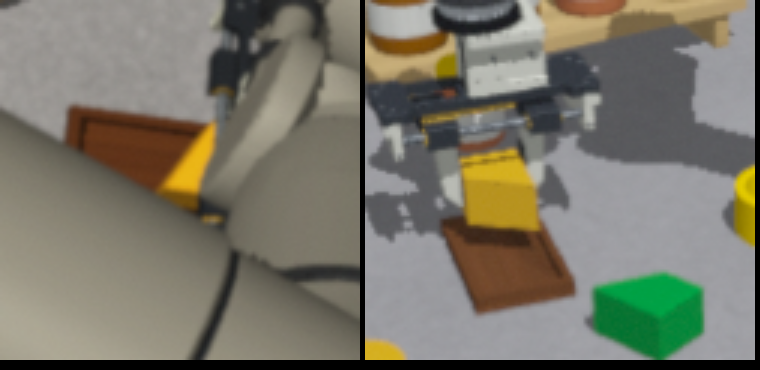

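The wedge hangs over the far half of the tray, square to it, in the scene crop at about (500,190). I'll lower it gently.

Emit:
{"api": "play_rows", "payload": {"commands": [{"x":0,"y":0,"z":0.008,"twist":0},{"x":0,"y":0,"z":0.016,"twist":0},{"x":0,"y":0,"z":0.021,"twist":0},{"x":0,"y":0,"z":0.025,"twist":0},{"x":0,"y":0,"z":0.027,"twist":0},{"x":0,"y":0,"z":0.0285,"twist":0},{"x":0,"y":0,"z":0.0285,"twist":0},{"x":0,"y":0,"z":0.0285,"twist":0}]}}

```text
time: 7.7
tool_pos: [558.3, -246.9, 47.4]
tcp_rot: [3.141, 0.0, 1.413]
contact_force: [0.4, 0.3, -0.9]
grip_width: 55.8
finger_force: 30.0
```

Force dropped to near zero, so the wedge is about on the floor. I'll release and rise.

Emit:
{"api": "play_rows", "payload": {"commands": [{"x":0,"y":0,"z":0.0005,"twist":0},{"x":0,"y":0,"z":0.0005,"twist":0},{"x":0,"y":0,"z":0.0005,"twist":0},{"x":0,"y":0,"z":0.0005,"twist":0},{"x":0,"y":0,"z":0.0005,"twist":0},{"x":0,"y":0,"z":0.0005,"twist":0},{"x":0,"y":0,"z":0.0005,"twist":0},{"x":0,"y":0,"z":0.0005,"twist":0}], "jaw": 0}}

```text
time: 8.5
tool_pos: [558.2, -246.8, 46.7]
tcp_rot: [-3.142, -0.0, 1.413]
contact_force: [0.2, -0.2, 0.5]
grip_width: 91.9
finger_force: 0.0
```

Emit:
{"api": "play_rows", "payload": {"commands": [{"x":0,"y":0,"z":-0.01,"twist":0},{"x":0,"y":0,"z":-0.03,"twist":0},{"x":0,"y":0,"z":-0.06,"twist":0},{"x":0,"y":0,"z":-0.08,"twist":0},{"x":0.03,"y":0,"z":-0.09,"twist":0},{"x":0.07,"y":0,"z":-0.09,"twist":0},{"x":0.11,"y":0,"z":-0.09,"twist":0},{"x":0.15,"y":0,"z":-0.09,"twist":0}]}}

```text
time: 9.3
tool_pos: [582.0, -97.4, 137.8]
tcp_rot: [3.14, 0.0, 1.413]
contact_force: [1.0, 0.5, 1.1]
grip_width: 91.5
finger_force: 0.0
```

Run:
```python
import numpy as np,os
a=np.radians(81);c=np.array([558.4,-246.6])+150*np.array([np.cos(a),np.sin(a)]);print(c)
os.system(f"python3 g.py {c[0]} {c[1]} 137 81 631.8 74.8 121 69.6")
```

```text
[0.1789 0.0222 0.016 ] twist 11.400000000000006
[581.86516976 -98.44674891]
```

Emit:
{"api": "play_rows", "payload": {"commands": [{"x":0.04,"y":0.005,"z":0,"twist":3},{"x":0.08,"y":0.01,"z":0.005,"twist":6},{"x":0.12,"y":0.015,"z":0.01,"twist":9},{"x":0.15,"y":0.019,"z":0.016,"twist":11},{"x":0.17,"y":0.021,"z":0.016,"twist":11.4},{"x":0.179,"y":0.022,"z":0.016,"twist":11.4},{"x":0.179,"y":0.022,"z":0.016,"twist":11.4},{"x":0.179,"y":0.022,"z":0.016,"twist":11.4}]}}

```text
time: 10.1
tool_pos: [631.5, 73.8, 121.2]
tcp_rot: [3.141, 0.0, 1.214]
contact_force: [-0.4, -1.0, -0.0]
grip_width: 91.8
finger_force: 0.0
```

Emit:
{"api": "play_rows", "payload": {"commands": [{"x":0,"y":0,"z":0.02,"twist":0},{"x":0,"y":0,"z":0.04,"twist":0},{"x":0,"y":0,"z":0.06,"twist":0},{"x":0,"y":0,"z":0.07,"twist":0},{"x":0,"y":0,"z":0.076,"twist":0},{"x":0,"y":0,"z":0.08,"twist":0},{"x":0,"y":0,"z":0.08,"twist":0},{"x":0,"y":0,"z":0.08,"twist":0}]}}

```text
time: 10.9
tool_pos: [632.0, 74.6, 41.5]
tcp_rot: [3.14, -0.001, 1.214]
contact_force: [-0.9, 0.2, 0.1]
grip_width: 92.1
finger_force: 0.0
```

Run:
```python
from plant import bot
from h import *
t=bot.capture("top");s=bot.capture("scene")
a=cv2.resize(t["pixels"][110:230,400:520,::-1],None,fx=3,fy=3);b=cv2.resize(s["pixels"][110:260,190:330,::-1],None,fx=2.8,fy=2.8)
o=np.zeros((420,760,3),np.uint8);o[:360,:360]=a;o[:420,365:757]=b;cv2.imwrite("pics/g2.png",o)
for c,r in((t,(430,120,510,210)),(s,(205,110,260,190))):
    try:
        p=poly(topmask(c,r),r);P=onz(c,p,54);print(np.round(p,1).tolist(),frame(P),np.round(P[:,:2],1).tolist())
    except Exception as e: print(e)
```

```text
[[467.0, 152.9], [452.3, 172.7], [483.0, 180.8], [485.0, 155.4]] (array([ 558.36114769, -247.10160105]), np.float64(167.61168032948703), array([56.3, 68.6, 57.2, 40.1]), np.float64(86.8)) [[588.5, -231.6], [544.7, -196.1], [525.8, -262.1], [582.3, -271.2]]
[[231.1, 140.9], [222.2, 142.4], [228.0, 165.2], [233.1, 160.1]] (array([ 570.38389707, -245.87815646]), np.float64(-17.057943630667218), array([ 24.5, 124.2,  27.1, 104.7]), np.float64(97.4)) [[552.4, -263.0], [576.6, -267.0], [608.1, -146.9], [587.3, -164.2]]
```

View pics/g2.png

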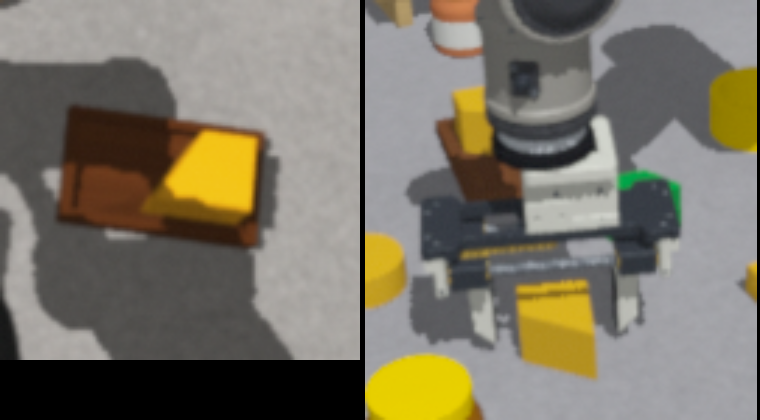

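Wedge 1 lies in the tray's far half, measured at (558,-247) at top-view (470,166), which matches the plan. The open fingers straddle wedge 2, so I'll close the gripper.

Emit:
{"api": "play_rows", "payload": {"commands": [{"x":0,"y":0,"z":0,"twist":0},{"x":0,"y":0,"z":0,"twist":0},{"x":0,"y":0,"z":0,"twist":0},{"x":0,"y":0,"z":0,"twist":0},{"x":0,"y":0,"z":0,"twist":0},{"x":0,"y":0,"z":0,"twist":0},{"x":0,"y":0,"z":0,"twist":0},{"x":0,"y":0,"z":0,"twist":0}], "jaw": 1}}

```text
time: 11.8
tool_pos: [631.6, 74.6, 40.7]
tcp_rot: [3.141, -0.0, 1.214]
contact_force: [0.5, -0.2, 0.7]
grip_width: 56.0
finger_force: 30.0
```

Emit:
{"api": "play_rows", "payload": {"commands": [{"x":0,"y":0,"z":-0.01,"twist":0},{"x":0,"y":0,"z":-0.025,"twist":0},{"x":0,"y":0,"z":-0.045,"twist":0},{"x":0,"y":0,"z":-0.065,"twist":0},{"x":0,"y":0,"z":-0.085,"twist":0},{"x":0,"y":0,"z":-0.095,"twist":0},{"x":0,"y":0,"z":-0.1,"twist":0},{"x":0,"y":0,"z":-0.1,"twist":0}]}}

```text
time: 12.6
tool_pos: [631.6, 74.7, 141.4]
tcp_rot: [3.141, -0.0, 1.215]
contact_force: [-0.5, 0.4, -2.4]
grip_width: 56.2
finger_force: 30.0
```

```bash
python3 g.py 631.8 74.8 141 69.6 570 -173 141 -99
```

```text
[-0.2538  0.0285 -0.    ] twist 168.6
```

Emit:
{"api": "play_rows", "payload": {"commands": [{"x":-0.01,"y":0.001,"z":0,"twist":5},{"x":-0.03,"y":0.003,"z":0,"twist":12},{"x":-0.05,"y":0.006,"z":0,"twist":19},{"x":-0.075,"y":0.009,"z":0,"twist":27},{"x":-0.1,"y":0.012,"z":0,"twist":35},{"x":-0.125,"y":0.014,"z":0,"twist":43},{"x":-0.15,"y":0.017,"z":0,"twist":51},{"x":-0.175,"y":0.02,"z":0,"twist":59}]}}

```text
time: 13.4
tool_pos: [588.3, -97.1, 139.5]
tcp_rot: [-3.14, 0.002, 0.179]
contact_force: [0.1, -0.1, -0.7]
grip_width: 56.2
finger_force: 30.0
```

Run:
```python
import numpy as np,os
a=np.radians(69.6);c=np.array([631.8,74.8])-175*np.array([np.cos(a),np.sin(a)])+20*np.array([np.sin(a),-np.cos(a)]);print(c)
os.system(f"python3 g.py {c[0]} {c[1]} 141 10.6 570 -173 141 -99")
```

```text
[-0.0333  0.0719 -0.    ] twist 109.6
[589.54553151 -96.19578911]
```

Emit:
{"api": "play_rows", "payload": {"commands": [{"x":-0.005,"y":0.015,"z":0,"twist":8},{"x":-0.01,"y":0.03,"z":0,"twist":16},{"x":-0.015,"y":0.043,"z":0,"twist":24},{"x":-0.02,"y":0.053,"z":0,"twist":32},{"x":-0.025,"y":0.061,"z":0,"twist":40},{"x":-0.029,"y":0.067,"z":0,"twist":48},{"x":-0.032,"y":0.07,"z":0,"twist":56},{"x":-0.0333,"y":0.0719,"z":0,"twist":64}]}}

```text
time: 14.2
tool_pos: [568.8, -173.3, 139.4]
tcp_rot: [3.14, 0.002, -0.939]
contact_force: [0.3, -0.2, -2.4]
grip_width: 56.0
finger_force: 30.0
```

Emit:
{"api": "play_rows", "payload": {"commands": [{"x":0,"y":0,"z":0,"twist":8},{"x":0,"y":0,"z":0,"twist":16},{"x":0,"y":0,"z":0,"twist":24},{"x":0,"y":0,"z":0,"twist":32},{"x":0,"y":0,"z":0,"twist":39},{"x":0,"y":0,"z":0,"twist":44},{"x":0,"y":0,"z":0,"twist":45.6},{"x":0,"y":0,"z":0,"twist":45.6}]}}

```text
time: 15.0
tool_pos: [569.3, -172.9, 139.9]
tcp_rot: [3.14, 0.001, -1.727]
contact_force: [-0.1, -0.6, -2.2]
grip_width: 55.7
finger_force: 30.0
```

Emit:
{"api": "play_rows", "payload": {"commands": [{"x":0,"y":0,"z":0.02,"twist":0},{"x":0,"y":0,"z":0.04,"twist":0},{"x":0,"y":0,"z":0.045,"twist":0},{"x":0,"y":0,"z":0.045,"twist":0},{"x":0,"y":0,"z":0.045,"twist":0},{"x":0,"y":0,"z":0.045,"twist":0},{"x":0,"y":0,"z":0.045,"twist":0},{"x":0,"y":0,"z":0.045,"twist":0}]}}

```text
time: 15.8
tool_pos: [569.9, -173.2, 96.3]
tcp_rot: [-3.141, -0.0, -1.728]
contact_force: [-0.9, 0.1, -1.4]
grip_width: 55.7
finger_force: 30.0
```

Run:
```python
from plant import bot
from h import *
t=bot.capture("top");s=bot.capture("scene")
a=cv2.resize(t["pixels"][110:230,400:520,::-1],None,fx=3,fy=3);b=cv2.resize(s["pixels"][80:200,190:320,::-1],None,fx=3,fy=3)
o=np.zeros((370,760,3),np.uint8);o[:360,:360]=a;o[:360,365:755]=b;cv2.imwrite("pics/p2.png",o)
```

```text
(no output)
```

View pics/p2.png

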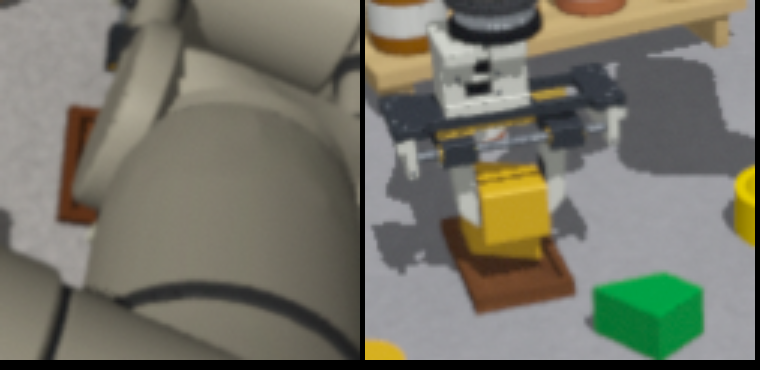

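Wedge 2 hangs reversed over the near half of the tray, in the scene crop at about (510,205). I'll lower it with a few mm of gap to wedge 1, then slide it in.

Emit:
{"api": "play_rows", "payload": {"commands": [{"x":-0.003,"y":0,"z":0,"twist":0},{"x":-0.003,"y":0,"z":0.01,"twist":0},{"x":-0.003,"y":0,"z":0.02,"twist":0},{"x":-0.003,"y":0,"z":0.03,"twist":0},{"x":-0.003,"y":0,"z":0.04,"twist":0},{"x":-0.003,"y":0,"z":0.045,"twist":0},{"x":-0.003,"y":0,"z":0.0475,"twist":0},{"x":-0.003,"y":0,"z":0.0475,"twist":0}]}}

```text
time: 16.7
tool_pos: [570.1, -170.2, 47.8]
tcp_rot: [3.141, 0.0, -1.728]
contact_force: [-0.6, -0.7, -1.8]
grip_width: 55.9
finger_force: 30.0
```

Emit:
{"api": "play_rows", "payload": {"commands": [{"x":0,"y":0,"z":0.0007,"twist":0},{"x":0.001,"y":0,"z":0.0007,"twist":0},{"x":0.002,"y":0,"z":0.0007,"twist":0},{"x":0.003,"y":0,"z":0.0007,"twist":0},{"x":0.004,"y":0,"z":0.0007,"twist":0},{"x":0.0045,"y":0,"z":0.0007,"twist":0},{"x":0.0045,"y":0,"z":0.0007,"twist":0},{"x":0.0045,"y":0,"z":0.0007,"twist":0}]}}

```text
time: 17.5
tool_pos: [569.4, -174.6, 47.5]
tcp_rot: [3.142, 0.0, -1.728]
contact_force: [1.0, 0.6, -2.2]
grip_width: 56.1
finger_force: 30.0
```

Emit:
{"api": "play_rows", "payload": {"commands": [{"x":0.0005,"y":0,"z":0.0004,"twist":0},{"x":0.001,"y":0,"z":0.0008,"twist":0},{"x":0.0015,"y":0,"z":0.0008,"twist":0},{"x":0.0015,"y":0,"z":0.0008,"twist":0},{"x":0.0015,"y":0,"z":0.0008,"twist":0},{"x":0.0015,"y":0,"z":0.0008,"twist":0},{"x":0.0015,"y":0,"z":0.0008,"twist":0},{"x":0.0015,"y":0,"z":0.0008,"twist":0}]}}

```text
time: 18.3
tool_pos: [569.3, -176.1, 46.7]
tcp_rot: [-3.141, -0.0, -1.728]
contact_force: [0.5, 0.0, -0.8]
grip_width: 55.9
finger_force: 30.0
```

Emit:
{"api": "play_rows", "payload": {"commands": [{"x":0.0005,"y":0,"z":0.0002,"twist":0},{"x":0.001,"y":0,"z":0.0002,"twist":0},{"x":0.0015,"y":0,"z":0.0002,"twist":0},{"x":0.0015,"y":0,"z":0.0002,"twist":0},{"x":0.0015,"y":0,"z":0.0002,"twist":0},{"x":0.0015,"y":0,"z":0.0002,"twist":0},{"x":0.0015,"y":0,"z":0.0002,"twist":0},{"x":0.0015,"y":0,"z":0.0002,"twist":0}]}}

```text
time: 19.1
tool_pos: [569.1, -177.5, 46.7]
tcp_rot: [-3.141, 0.0, -1.728]
contact_force: [-0.4, 2.5, 4.5]
grip_width: 55.9
finger_force: 30.0
```

Emit:
{"api": "play_rows", "payload": {"commands": [{"x":0,"y":0,"z":0,"twist":0},{"x":0,"y":0,"z":0,"twist":0},{"x":0,"y":0,"z":0,"twist":0},{"x":0,"y":0,"z":0,"twist":0},{"x":0,"y":0,"z":0,"twist":0},{"x":0,"y":0,"z":0,"twist":0},{"x":0,"y":0,"z":0,"twist":0},{"x":0,"y":0,"z":0,"twist":0}], "jaw": 0}}

```text
time: 19.9
tool_pos: [569.0, -177.6, 46.5]
tcp_rot: [3.142, 0.0, -1.728]
contact_force: [-0.2, 0.1, 0.3]
grip_width: 91.6
finger_force: 0.0
```

Emit:
{"api": "play_rows", "payload": {"commands": [{"x":0,"y":0,"z":-0.01,"twist":0},{"x":0,"y":0,"z":-0.03,"twist":0},{"x":0,"y":0,"z":-0.06,"twist":0},{"x":0,"y":0,"z":-0.08,"twist":0},{"x":-0.03,"y":0,"z":-0.1,"twist":0},{"x":-0.07,"y":0,"z":-0.1,"twist":0},{"x":-0.11,"y":0,"z":-0.1,"twist":0},{"x":-0.15,"y":0,"z":-0.1,"twist":0}]}}

```text
time: 20.7
tool_pos: [592.1, -30.9, 147.7]
tcp_rot: [-3.14, 0.005, -1.722]
contact_force: [0.2, -0.4, -0.7]
grip_width: 91.9
finger_force: 0.0
```

Emit:
{"api": "play_rows", "payload": {"commands": [{"x":-0.04,"y":0,"z":0,"twist":0},{"x":-0.08,"y":0,"z":0,"twist":0},{"x":-0.12,"y":0,"z":0,"twist":0},{"x":-0.16,"y":0,"z":0,"twist":0},{"x":-0.2,"y":0,"z":0,"twist":0},{"x":-0.22,"y":0,"z":0,"twist":0},{"x":-0.22,"y":0,"z":0,"twist":0},{"x":-0.22,"y":0,"z":0,"twist":0}]}}

```text
time: 21.5
tool_pos: [605.0, 60.4, 132.4]
tcp_rot: [-3.133, 0.085, -1.647]
contact_force: [0.5, 0.8, 0.3]
grip_width: 91.9
finger_force: 0.0
```

Run:
```python
from plant import bot
from h import *
t=bot.capture("top");s=bot.capture("scene")
a=cv2.resize(t["pixels"][120:210,405:500,::-1],None,fx=4.1,fy=4.1,interpolation=cv2.INTER_CUBIC);b=cv2.resize(s["pixels"][115:195,200:275,::-1],None,fx=5,fy=5,interpolation=cv2.INTER_CUBIC)
o=np.zeros((410,790,3),np.uint8);o[:a.shape[0],:a.shape[1]]=a;o[:400,400:775]=b;cv2.imwrite("pics/f.png",o)
for c,r in((t,(410,130,500,200)),(s,(205,115,272,192))):
    p=poly(topmask(c,r),r);P=onz(c,p,54)[:,:2];print(np.round(P,1).tolist(),P.mean(0),[(round(float(np.linalg.norm(v)),1),round(float(np.degrees(np.arctan2(v[1],v[0]))),1)) for v in np.roll(P,-1,0)-P])
```

```text
[[545.6, -153.7], [530.8, -243.9], [538.8, -230.4]] [ 538.39671336 -209.32768458] [(91.4, -99.3), (15.7, 59.5), (77.0, 84.9)]Traceback (most recent call last):
  File "<stdin>", line 7, in <module>
  File "h.py", line 25, in poly
    k=max(cv2.findContours(m,0,cv2.CHAIN_APPROX_NONE)[0],key=cv2.contourArea)
ValueError: max() iterable argument is empty
```

View pics/f.png

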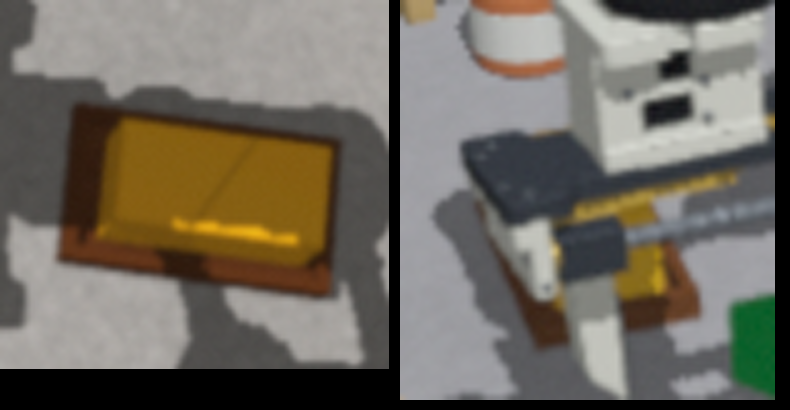

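Both wedges lie in the tray with slants touching, at top-view (455,168). The wrist is at its range end and slightly tilted, and its shadow covers the tray. I'll turn it back and clear the view.

Emit:
{"api": "play_rows", "payload": {"commands": [{"x":0,"y":0,"z":-0.01,"twist":-8},{"x":0,"y":0,"z":-0.03,"twist":-16},{"x":0,"y":0,"z":-0.05,"twist":-24},{"x":0,"y":0,"z":-0.06,"twist":-32},{"x":0,"y":0,"z":-0.07,"twist":-40},{"x":0,"y":0,"z":-0.07,"twist":-48},{"x":0,"y":0,"z":-0.07,"twist":-56},{"x":0,"y":0,"z":-0.07,"twist":-64}]}}

```text
time: 22.4
tool_pos: [604.1, 54.4, 202.7]
tcp_rot: [-3.061, 0.029, -0.523]
contact_force: [-0.6, 0.0, -0.1]
grip_width: 92.0
finger_force: 0.0
```

```bash
python3 - <<'E'
from plant import bot
import numpy as np
o=bot.get_obs();print(np.round(o["tool_pos"],1),np.degrees(o["tcp_rot"]),o["joint_positions"])
E
python3 g.py 605 60 205 -33 450 330 205 -33
```

```text
[604.1  54.4 202.7] [-175.38855128    1.64300413  -29.96774795] [-0.07798174  0.52010433  1.38193543  0.09010746  1.2319804   1.98735997]
[-0.277 -0.142 -0.   ] twist -0.0
```

Emit:
{"api": "play_rows", "payload": {"commands": [{"x":-0.035,"y":-0.018,"z":-0.005,"twist":-4},{"x":-0.07,"y":-0.036,"z":-0.01,"twist":-8},{"x":-0.105,"y":-0.054,"z":-0.02,"twist":-12},{"x":-0.14,"y":-0.072,"z":-0.03,"twist":-16},{"x":-0.175,"y":-0.09,"z":-0.03,"twist":-20},{"x":-0.21,"y":-0.108,"z":-0.03,"twist":-20},{"x":-0.245,"y":-0.126,"z":-0.03,"twist":-20},{"x":-0.275,"y":-0.142,"z":-0.03,"twist":-20}]}}

```text
time: 23.2
tool_pos: [436.7, 314.0, 252.4]
tcp_rot: [-3.056, -0.0, -0.18]
contact_force: [-0.0, 0.9, -0.4]
grip_width: 91.6
finger_force: 0.0
```

```bash
cat > f.py <<'E'
from plant import bot
from h import *
t=bot.capture("top");s=bot.capture("scene")
a=cv2.resize(t["pixels"][120:210,405:500,::-1],None,fx=4.1,fy=4.1,interpolation=cv2.INTER_CUBIC);b=cv2.resize(s["pixels"][115:195,200:275,::-1],None,fx=5,fy=5,interpolation=cv2.INTER_CUBIC)
o=np.zeros((410,790,3),np.uint8);o[:a.shape[0],:a.shape[1]]=a;o[:400,400:775]=b;cv2.imwrite("pics/f2.png",o)
for c,r in((t,(410,130,500,200)),(s,(205,115,272,192))):
    p=poly(topmask(c,r),r);P=onz(c,p,54)[:,:2];print(np.round(p,1).tolist(),np.round(P,1).tolist(),P.mean(0),[(round(float(np.linalg.norm(v)),1),round(float(np.degrees(np.arctan2(v[1],v[0]))),1)) for v in np.roll(P,-1,0)-P])
E
python3 f.py
```

```text
[[432.9, 148.4], [430.6, 172.6], [483.0, 179.8], [484.8, 155.6]] [[599.6, -157.3], [545.6, -148.9], [528.1, -262.1], [581.8, -270.8]] [ 563.76487643 -209.7653818 ] [(54.6, 171.2), (114.6, -98.8), (54.4, -9.1), (114.8, 81.1)]
[[240.9, 139.2], [222.2, 142.4], [233.8, 175.2], [252.6, 171.5]] [[525.6, -259.0], [576.5, -267.2], [613.5, -95.4], [566.9, -88.8]] [ 570.62751263 -177.62190305] [(51.5, -9.2), (175.8, 77.8), (47.1, 172.0), (175.1, -103.6)]
```

View pics/f2.png

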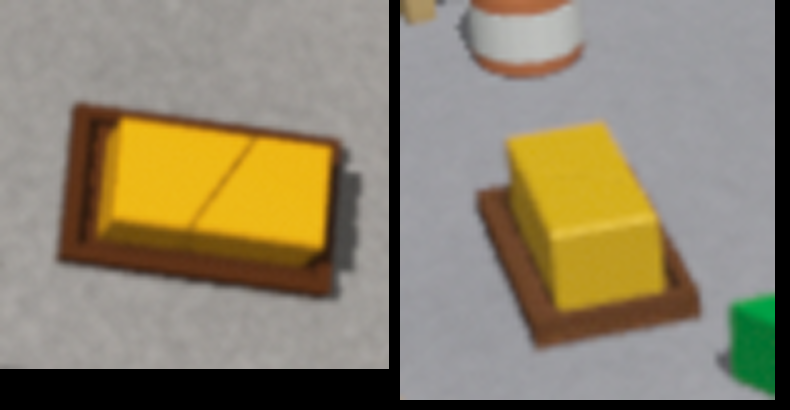

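The pair forms a clean rectangle in the tray, about 55 x 114 mm. It is centred at (564,-210) against the tray's (564,-211), with a hairline seam and level tops. I'll hand it in.

```bash
python3 -c "
from plant import bot
print(bot.close_job())"
```

```text
the job is handed in; nothing more can be done
None
```

Both large wedges are packed head to tail in the tray, slants together and flat inside the rim, and the job was handed in at about 23 s; the hand-in gave no verdict.

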